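# Zero the coffee grinder

## Task

Zero the coffee grinder: turn the wide black collar on top clockwise until you feel the burrs meet and the turning go firm, nip it up gently to about 0.4 N m without forcing it, and let go of it without turning it back. Then turn only the small metal knob in its middle anticlockwise until its red line points at the green dot on the collar, let go, and do not shift the hopper, the cup or the mug.

Things in the scene. Friction and masses are not known exactly. Their poses are not given: they have to be found in the camera images.
- grinder: Red coffee grinder (135 x 140 mm), fixed to the counter; origin under the knobs' axis at counter height, z up, spout on its +x side. On its white round deck (132 mm across, top 162 mm above the counter) stand on one upright axis a flat steel disc (90 mm across, 4 mm high), on it the black collar and on that the metal knob. Nothing else stands higher than the deck.
- collar_top (a point): Centre of the top face of the ribbed black collar (coarse setting): 60 mm across, 30 mm high, top 196 mm above the counter; z up the axis. Clockwise from above closes the burrs. Even drag of 0.09 N m, stays where left. After 0.6 to 1.3 rad (not marked, differs every time) the burrs meet: the torque then rises by 4 N m per rad, plus or minus 0.1 of friction. 0.4 N m is a good nip; 0.7 is too much.
- green_dot (a point): Green dot, 8 mm across, on the top face of the collar, 23 mm from the axis; turns with the collar.
- knob_top (a point): Centre of the top of the metal knob (fine setting): plain cylinder 26 mm across, standing 28 mm above the collar's top face (its top 224 mm above the counter), same axis; its x axis points along the red line on its top. It rides on the collar, turns against 0.02 N m of drag and stays where it is left.
- fine_knob (a joint): Angle of the metal knob relative to the collar (rad): 0 when the red line points at the green dot, positive when the line lies clockwise of the dot, seen from above. It starts 0.5 to 1.2 clockwise of the dot; range -1.8 to 1.8.
- nip (a joint): How far the burrs are nipped (rad): small clockwise travel of the thin black pointer on the steel disc, over the scale at the deck's edge on the grinder's +x side: green band 0.05 to 0.15, red band from 0.19 (forced). 0 until the burrs meet; then it follows the collar. When the collar is let go it falls back to about 0.025 and stays there, unless the collar is turned back.
- hopper: Smoky clear bean hopper taken off the grinder and stood upside down on the counter: 156 mm across at the foot, 125 mm high, loose; origin under its centre.
- dosing_cup: Small open steel cup, 58 mm across the rim, 55 mm high, loose; origin under its centre.
- mug: White mug, 80 mm across, 90 mm high, loose; origin under its centre.

How it is judged (in metres and radians):
On the way, in this order (a step that is already met when the one before it is completed fails the run):
1. the collar is turned on until the burrs are nipped, not forced, while the fine knob's line is still away from the dot (value of joint nip between 0.05 and 0.15 rad and value of joint fine_knob above 0.3 rad), for 0.2 s.
2. the fine knob's red line points at the green dot, the burrs still touching (value of joint nip between 0.009 and 0.15 rad and value of joint fine_knob between -0.15 and 0.15 rad), for 0.2 s.
At the end, for the whole second after the job is handed in: The burrs still touch (nip between 0.009 and 0.15 rad: the collar was not turned back) and the fine knob's red line points at the green dot within 0.15 rad (all of step 2).
It fails at once if the burrs were forced (pointer in the red band, nip above 0.19 rad) (value of joint nip above 0.19 rad).
It fails at once if the hopper, the cup or the mug was shifted by more than 20 mm (distance of any of hopper, dosing_cup, mug from where it was at the start of the episode above 0.02 m).
It also fails if it takes over 51 s, if anything falls off the work surface, if the arm or the gripper's body presses on something with over 40 N, if the wrist force passes 120 N, or if a joint passes its speed limit or range.

## Robot

A 6-joint arm with a two-finger parallel gripper is mounted at the origin on the work surface. World frame = base frame: x ahead of the robot, y to its left, z up, the work surface at z = 0. Lengths are in m, angles in degrees, forces in N, time in s.
With the tool pointing down it reaches from about 0.4 to 0.825 m from the base axis. Payload 7 kg.
Tool frame: the origin (TCP) lies at the very end of the fingers, on their centre line; the grasp point (between the pads) lies 19 mm behind it (bot.hold_point_z is the distance from the TCP to the grasp point, in m); z points along the fingers, y is the line along which they close (so a half turn about z gives the same grasp; the last joint's range is limited). The gripper opens to 85 mm and grips with 20 to 120 N. Pads are 22 mm wide; open, the fingers measure 114 mm over their backs; the gripper's body (76 mm by 85 mm) begins 54 mm behind the grasp point. The pads swing forward as they close: fully open they stand 13 mm farther back than shut.
Start: joints at [83.085, 20.546, 0.682, 0, -70.136, -16.507], TCP at [0.268, 0.619, 0.231] pointing down, gripper open.
Joint ranges: [-176.03, 176.03], [-82.01, 121.73], [-58.28, 71.71], [-173.87, 95.51], [-174.79, -0.11], [-173.66, 173.66]. Speed limits (degrees/s): [136.94, 136.94, 172.46, 180, 180, 180].

## Interface

Orientations are given as [roll, pitch, yaw] about the fixed x, y, z axes, in that order (R = Rz(yaw) Ry(pitch) Rx(roll)).
In Python, from cell import bot gives the robot as it stands.
- The arm moves only by the tool move_arm, never from a script. Its argument "plan" is a list of rows, each an object with "offset": the shift along the tool's x, y, z in m, a list of three; "turn": the turn about the tool's z in degrees; "hand": the opening, from 0 (shut) to 1 (fully open). A call has exactly 10 rows; each row is the pose to reach, as a shift and turn from the pose commanded when the call began, along the tool's axes at that moment; what a row does not reach only later rows make up. A row lasts 1/8 s, in which the tool goes at most 62.5 mm and 10.7 degrees, less where a joint would pass 70% of its speed; a pose out of reach is approached as far as the arm can. A call with a gripper value outside its range is refused whole. The fingers move at their own pace and stop on an object; "squeeze" is the grip in N (left out, the last holds). Time passes only in rows, so rows that repeat a pose let the fingers close, or fill a call up. It gives the time, the measured TCP pose, the force, the opening and the grip force at its end, in the units of the state.
- bot.read_state(): the state, without advancing time (a new reading comes with each control period).
- bot.snapshot(name): name is "side" or "top" or "wrist"; returns a dict with "frame" (400x640x3 uint8, red, green, blue), "fx", "fy", "cx", "cy" (pixels), "k1" (the pictures are not rectified: a ray, as slopes to the right and down, at radius r is drawn at 1 + k1 r^2 times it, then the intrinsics apply), "rvec" (rotation vector, rad) and "tvec" (3), from world to camera coordinates, as OpenCV has them; the wrist camera has in their place "T_tool_cam" (4x4, takes a point from camera to tool coordinates, whose origin is the TCP and whose axes are the flange's). Camera axes: x right, y down, z forward; pixel columns grow to the right and rows downward; lengths in m; the calibration is good to about 2 mm. A picture is of the moment at which its call begins: read the wrist's pose just before it. There is no depth.
- bot.hand_in(): hands the job in; it is judged then, once.
The state is a dict: "time_s": time; "joint_positions": joint angles; "qvel": joint speeds; "joint_torque": joint torques, N m; "position": TCP position; "tcp_rot": TCP orientation; "ft_force": force on the tool from outside, world axes, zero at the start; "ft_torque": the same for the moment, N m; "opening": finger opening in m; "gripper_force": force on a finger pad.
Only numpy, scipy, OpenCV 4.12 (cv2) and the standard library are available. Lean on these libraries where they do the work, as an engineer would, in place of code of your own. Each camera call takes 0.05 s, during which the arm holds its last target. There are 200 camera calls.

## Working session

There is one attempt and no reset: what is moved stays moved. The work goes in short steps, Python scripts to look and compute and a tool call to move; the robot and the scene stay as the last step left them, time stands still between calls to the robot, and variables do not carry over. Pictures are saved under pics/ and viewed, at most 11 in all, crops included, and the job is handed in when it is done.

Besides the shell and the picture viewer there is one more tool, called after "Call:" as name(argument=value, ...) on one line, values as JSON. move_arm: Moves the arm, as the interface text tells. Its arguments: {"type":"object","properties":{"plan":{"type":"array"},"squeeze":{"type":"number"}},"required":["plan"]}

```bash
mkdir -p pics
cat > h.py <<'E'
import numpy as np, cv2
from cell import bot
from scipy.spatial.transform import Rotation as R
def look(n,name):
    st=bot.read_state(); s=bot.snapshot(n)
    cv2.imwrite(f'pics/{name}.png',s['frame'][:,:,::-1]); s['st']=st; return s
def campose(s):
    if 'rvec' in s:
        Rm=cv2.Rodrigues(np.array(s['rvec'],float))[0]; t=np.array(s['tvec'],float).ravel()
        return Rm.T,-Rm.T@t
    T=np.eye(4); T[:3,:3]=R.from_euler('xyz',s['st']['tcp_rot'],degrees=True).as_matrix(); T[:3,3]=s['st']['position']
    T=T@np.array(s['T_tool_cam']); return T[:3,:3],T[:3,3]
def ray(s,uv,z):
    d=np.array([(uv[0]-s['cx'])/s['fx'],(uv[1]-s['cy'])/s['fy']]); p=d.copy()
    for _ in range(20): p=d/(1+s['k1']*(p@p))
    Rm,c=campose(s); v=Rm@np.array([p[0],p[1],1]); return c+v*(z-c[2])/v[2]
E
python3 - <<'E'
from h import *
a=look('top','top'); b=look('side','side'); c=look('wrist','wrist0')
print(bot.read_state(), bot.hold_point_z)
for s in (a,b,c): print({k:v for k,v in s.items() if k not in('frame','st')}, campose(s)[1])
cv2.imwrite('pics/all.png',np.vstack([np.hstack([cv2.resize(s['frame'][:,:,::-1],(400,250)) for s in (a,b)]),np.hstack([cv2.resize(c['frame'][:,:,::-1],(400,250))]*2)]))
E
```

```text
{'time_s': 0.15, 'joint_positions': array([ 8.30850984e+01,  2.05813920e+01,  6.47162894e-01, -1.52764051e-02,
       -7.01357282e+01, -1.65072335e+01]), 'qvel': array([ 0.06766243, -0.12929989,  0.04608339,  0.05034053, -0.01830795,
       -0.15372311]), 'joint_torque': array([-1.40561733e-03, -5.83877528e+01,  2.93651712e+01,  6.94045857e+00,
       -4.18641837e-03, -3.07134712e-06]), 'position': array([0.26818765, 0.6190495 , 0.23059399]), 'tcp_rot': array([ 1.79928845e+02, -6.10839440e-03, -2.34273309e+01]), 'ft_force': array([ 0.29533656,  0.02479577, -0.13143301]), 'ft_torque': array([-0.00167197,  0.0684355 , -0.00472064]), 'gripper_force': 0.0, 'opening': 0.08504392107649554} 0.0187
{'fx': 496.2633563522042, 'fy': 496.2633563522042, 'cx': 316.3128837780575, 'cy': 196.9625596188416, 'k1': -0.1588369117252922, 'rvec': array([ 2.1642594 , -2.17792451,  0.05541288]), 'tvec': array([0.02339614, 0.55352745, 1.3356546 ])} [ 0.45123027 -0.01294419  1.37373102]
{'fx': 379.2372773558156, 'fy': 379.2372773558156, 'cx': 317.51428146671833, 'cy': 198.64123502970924, 'k1': -0.03900490583978324, 'rvec': array([ 2.22701878, -0.40369549,  0.19051362]), 'tvec': array([-0.5259949 ,  0.22097343,  0.96236403])} [ 0.28081095 -0.75131056  0.77995005]
{'fx': 282.5183269610372, 'fy': 282.5183269610372, 'cx': 315.5439977991051, 'cy': 198.91719630193904, 'k1': -0.03128557579148963, 'T_tool_cam': array([[ 2.90192861e-06, -9.50043112e-01, -3.12118703e-01,
         8.00957189e-02],
       [ 9.99999333e-01, -3.57623568e-04,  1.09785069e-03,
         3.83428643e-04],
       [-1.15462649e-03, -3.12118498e-01,  9.50042478e-01,
        -1.41027237e-01],
       [ 0.00000000e+00,  0.00000000e+00,  0.00000000e+00,
         1.00000000e+00]])} [0.34159206 0.58697727 0.37152062]
```

View pics/top.png

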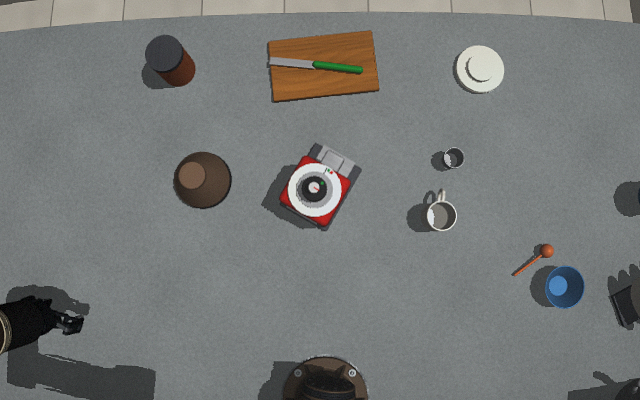

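View pics/all.png

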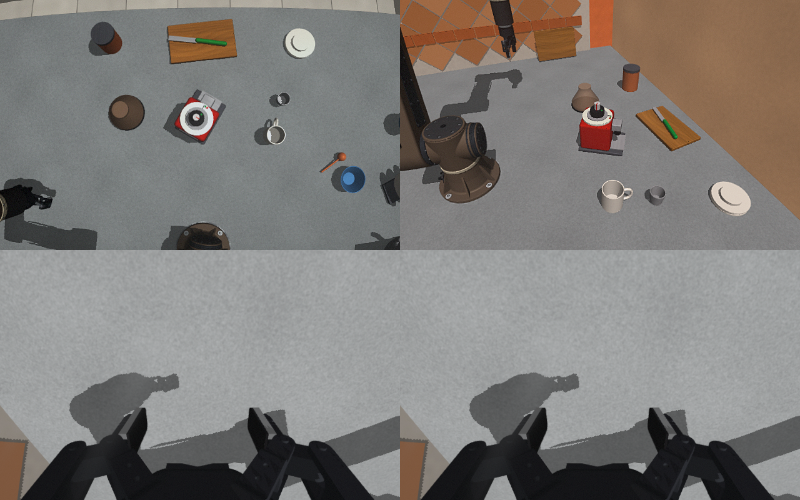

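Run:
```python
from h import *
s=look('top','top2'); f=s['frame'].astype(int)
# white deck
m=((f.min(2)>200)).astype(np.uint8); n,l,st,c=cv2.connectedComponentsWithStats(m[140:240,260:370])
i=1+st[1:,4].argmax(); cs=cv2.findContours((l==i).astype(np.uint8),cv2.RETR_EXTERNAL,cv2.CHAIN_APPROX_NONE)[0]
h=cv2.convexHull(max(cs,key=len)); e=cv2.fitEllipse(h); uv=np.array(e[0])+[260,140]
print('deck',uv,e[1],ray(s,uv,.162)); p=ray(s,uv,.162)
st=bot.read_state(); Rm=R.from_euler('xyz',st['tcp_rot'],degrees=True).as_matrix()
print('knob guess',ray(s,(314,188),.224))
t=np.array([p[0],p[1],.33]); print('tool offset',Rm.T@(t-st['position']))
cv2.imwrite('pics/crop.png',cv2.resize(s['frame'][130:245,255:375,::-1],None,fx=5,fy=5,interpolation=cv2.INTER_CUBIC))
```

```text
deck [314.32188416 189.41641998] (51.73039627075195, 52.63579559326172) [0.56159385 0.02127576 0.162     ]
knob guess [0.55926304 0.02025769 0.224     ]
tool offset [ 0.50689548  0.43202752 -0.0987756 ]
```

View pics/crop.png

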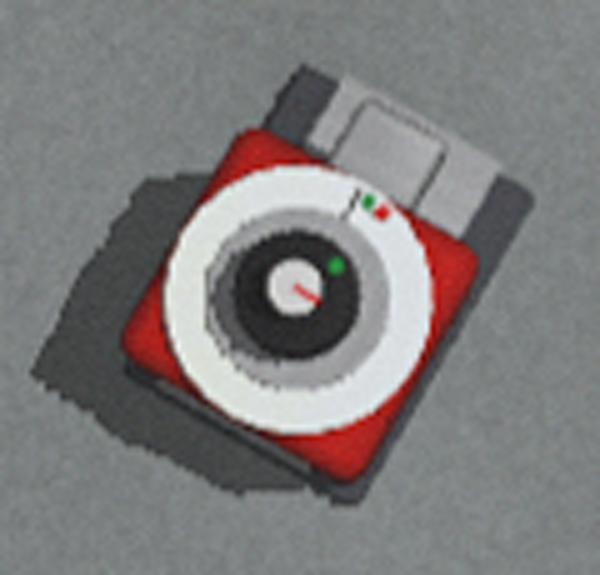

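Call:
move_arm(plan=[{"offset":[0,0,-0.05],"turn":0,"hand":1},{"offset":[0.05,0.043,-0.099],"turn":0,"hand":1},{"offset":[0.1,0.086,-0.099],"turn":0,"hand":1},{"offset":[0.15,0.128,-0.099],"turn":0,"hand":1},{"offset":[0.2,0.17,-0.099],"turn":0,"hand":1},{"offset":[0.25,0.213,-0.099],"turn":0,"hand":1},{"offset":[0.3,0.256,-0.099],"turn":0,"hand":1},{"offset":[0.35,0.298,-0.099],"turn":0,"hand":1},{"offset":[0.4,0.341,-0.099],"turn":0,"hand":1},{"offset":[0.44,0.375,-0.099],"turn":0,"hand":1}], squeeze=60)

```text
time_s: 1.45
position: [0.5108, 0.1241, 0.3306]
tcp_rot: [-180.0, -0.0, -23.4]
ft_force: [1.0, 1.0, -0.4]
opening: 0.0856
gripper_force: 0.0
```

Run:
```python
from h import *
st=bot.read_state(); print(st)
Rm=R.from_euler('xyz',st['tcp_rot'],degrees=True).as_matrix()
print(Rm.T@(np.array([.561,.021,.33])-st['position']))
```

```text
{'time_s': 1.45, 'joint_positions': array([ 3.50574128e+01,  3.38689913e+00, -8.49816944e+00, -2.21996850e-03,
       -7.80781042e+01,  3.15446889e+01]), 'qvel': array([-57.72702803,   8.64704366,   8.93056172,  -0.05821876,
        -0.39527466,  57.31569098]), 'joint_torque': array([  5.82456306, -38.77776146,  29.26840425,   7.08101615,
        -0.20021654,  -1.68716803]), 'position': array([0.51080669, 0.12414224, 0.33056399]), 'tcp_rot': array([-1.79967478e+02, -1.74152849e-02, -2.33983612e+01]), 'ft_force': array([ 1.03110092,  0.98982479, -0.41886935]), 'ft_torque': array([ 0.1034856 , -0.15635949,  0.01652267]), 'gripper_force': 0.0, 'opening': 0.08556880686064716}
[0.08702556 0.07472791 0.00054803]
```

Call:
move_arm(plan=[{"offset":[0.03,0.026,0],"turn":-8,"hand":1},{"offset":[0.055,0.047,0],"turn":-18,"hand":1},{"offset":[0.067,0.057,0],"turn":-28,"hand":1},{"offset":[0.067,0.057,0],"turn":-36,"hand":1},{"offset":[0.067,0.057,0],"turn":-40,"hand":1},{"offset":[0.067,0.057,0],"turn":-40,"hand":1},{"offset":[0.067,0.057,0],"turn":-40,"hand":1},{"offset":[0.067,0.057,0],"turn":-40,"hand":1},{"offset":[0.067,0.057,0],"turn":-40,"hand":1},{"offset":[0.067,0.057,0],"turn":-40,"hand":1}])

```text
time_s: 2.7
position: [0.5492, 0.0472, 0.3303]
tcp_rot: [-180.0, -0.0, 16.6]
ft_force: [0.7, 0.7, -1.2]
opening: 0.0856
gripper_force: 0.0
```

Run:
```python
from h import *
s=look('wrist','w1'); st=s['st']; print(st['position'],st['tcp_rot'],st['joint_positions'],st['ft_torque'])
```

```text
[0.54919964 0.04717807 0.33031827] [-1.79998428e+02 -2.31642207e-03  1.65699772e+01] [ 2.52711980e+01  5.98154196e+00 -5.65411172e+00 -1.22875134e-03
 -7.83618187e+01  8.12990270e+01] [-0.03322511 -0.01432963  0.01087403]
```

View pics/w1.png

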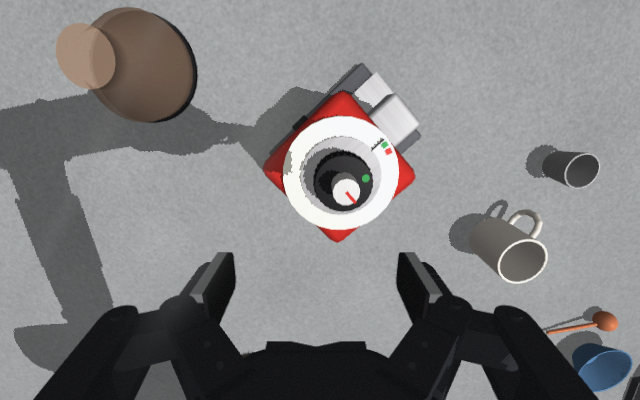

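```bash
cat >> h.py <<'E'
def centre(s,roi):
    x0,y0,x1,y1=roi; f=s['frame'][y0:y1,x0:x1].astype(int)
    m=((f.min(2)>200)).astype(np.uint8); n,l,st,c=cv2.connectedComponentsWithStats(m)
    i=1+st[1:,4].argmax(); cs=cv2.findContours((l==i).astype(np.uint8),cv2.RETR_EXTERNAL,cv2.CHAIN_APPROX_NONE)[0]
    h=cv2.convexHull(max(cs,key=len)).reshape(-1,2)+[x0,y0]
    P=np.array([ray(s,u,.162)[:2] for u in h]); (cx,cy),r=cv2.minEnclosingCircle(P.astype(np.float32))
    A=np.c_[2*P,np.ones(len(P))]; q=np.linalg.lstsq(A,(P**2).sum(1),rcond=None)[0]
    return q[:2],np.sqrt(q[2]+q[:2]@q[:2])
E
python3 - <<'E'
from h import *
s=look('wrist','w2'); st=s['st']; print(st['position'])
c,r=centre(s,(230,60,440,260)); print(c,r, 'knob',ray(s,(346,192),.224))
Rm=R.from_euler('xyz',st['tcp_rot'],degrees=True).as_matrix()
print(Rm.T@(np.array([*c,.26])-st['position']))
t=look('top','t3'); print(centre(t,(260,140,370,240)))
E
```

```text
[0.54920797 0.04716001 0.33029825]
[0.57639342 0.01394962] 0.0738956174117019 knob [0.56213712 0.02142081 0.224     ]
[0.01658538 0.03958496 0.07029779]
(array([0.56177158, 0.02065611]), np.float64(0.06448947753305216))
```

Call:
move_arm(plan=[{"offset":[0.002,0.015,0],"turn":0,"hand":1},{"offset":[0.005,0.029,0],"turn":0,"hand":1},{"offset":[0.005,0.029,0.02],"turn":0,"hand":1},{"offset":[0.005,0.029,0.05],"turn":0,"hand":1},{"offset":[0.005,0.029,0.08],"turn":0,"hand":1},{"offset":[0.005,0.029,0.1],"turn":0,"hand":1},{"offset":[0.005,0.029,0.115],"turn":0,"hand":1},{"offset":[0.005,0.029,0.115],"turn":0,"hand":1},{"offset":[0.005,0.029,0.115],"turn":0,"hand":1},{"offset":[0.005,0.029,0.115],"turn":0,"hand":1}])

```text
time_s: 4.1
position: [0.5628, 0.0208, 0.2163]
tcp_rot: [180.0, -0.1, 16.6]
ft_force: [0.2, -0.1, -0.3]
opening: 0.0856
gripper_force: 0.0
```

Run:
```python
from h import *
s=look('wrist','w3'); st=s['st']; print(st['position'],st['tcp_rot'],st['joint_positions'],st['ft_torque'])
```

```text
[0.56281197 0.02083425 0.21626075] [ 1.79998564e+02 -9.22993857e-02  1.65811041e+01] [ 2.20379323e+01  1.06248498e+01 -1.50087071e+01  1.13293059e-02
 -6.42746990e+01  8.45382612e+01] [-0.03053922 -0.02013907 -0.00658011]
```

View pics/w3.png

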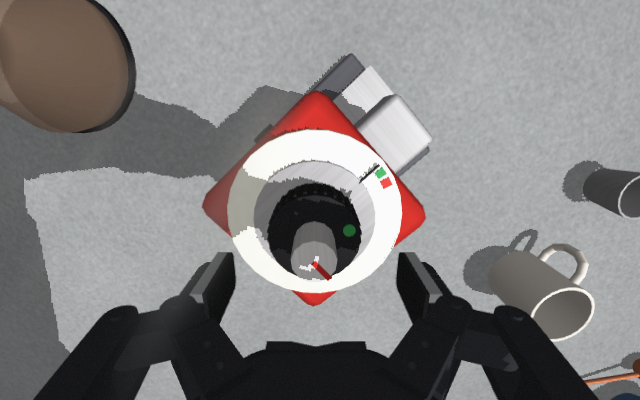

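Call:
move_arm(plan=[{"offset":[0,0,0.02],"turn":0,"hand":1},{"offset":[0,0,0.038],"turn":0,"hand":1},{"offset":[0,0,0.047],"turn":0,"hand":1},{"offset":[0,0,0.047],"turn":0,"hand":1},{"offset":[0,0,0.047],"turn":0,"hand":0.75},{"offset":[0,0,0.047],"turn":0,"hand":0.6},{"offset":[0,0,0.047],"turn":0,"hand":0.5},{"offset":[0,0,0.047],"turn":0,"hand":0.5},{"offset":[0,0,0.047],"turn":0,"hand":0.5},{"offset":[0,0,0.047],"turn":0,"hand":0.5}], squeeze=50)

```text
time_s: 5.4
position: [0.5626, 0.0218, 0.1698]
tcp_rot: [-179.9, -0.1, 16.6]
ft_force: [-4.9, 3.7, 6.4]
opening: 0.0585
gripper_force: 52.2
```

```bash
cat >> h.py <<'E'
def brief():
    st=bot.read_state(); print(round(st['time_s'],2),st['position'].round(4),st['tcp_rot'].round(2),'F',st['ft_force'].round(2),'M',st['ft_torque'].round(3),'grip',round(st['gripper_force'],1),round(st['opening'],4),'j6t',round(st['joint_torque'][5],3)); return st
E
python3 - <<'E'
from h import *
brief(); s=look('wrist','w4'); brief()
E
```

```text
5.4 [0.5626 0.0218 0.1698] [-1.7993e+02 -1.3000e-01  1.6600e+01] F [-4.86  3.68  6.36] M [ 2.045  1.621 -0.009] grip 52.2 0.0585 j6t 0.029
5.45 [0.5626 0.0218 0.1698] [-1.7993e+02 -1.3000e-01  1.6600e+01] F [-3.78  4.92  6.29] M [ 2.003  1.585 -0.088] grip 52.2 0.0585 j6t 0.029
```

View pics/w4.png

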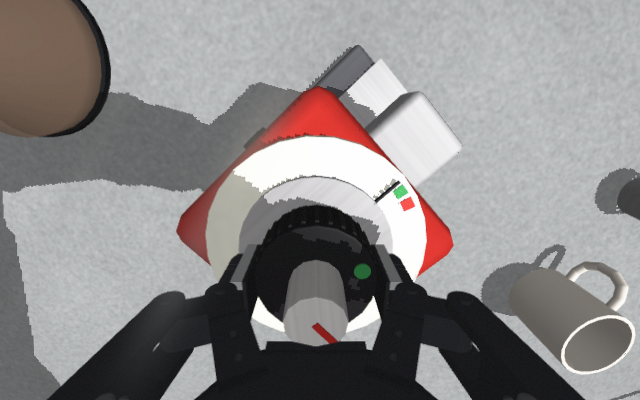

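Call:
move_arm(plan=[{"offset":[0,0,0],"turn":3,"hand":0.5},{"offset":[0,0,0],"turn":7,"hand":0.5},{"offset":[0,0,0],"turn":11,"hand":0.5},{"offset":[0,0,0],"turn":15,"hand":0.5},{"offset":[0,0,0],"turn":19,"hand":0.5},{"offset":[0,0,0],"turn":23,"hand":0.5},{"offset":[0,0,0],"turn":27,"hand":0.5},{"offset":[0,0,0],"turn":30,"hand":0.5},{"offset":[0,0,0],"turn":30,"hand":0.5},{"offset":[0,0,0],"turn":30,"hand":0.5}])

```text
time_s: 6.7
position: [0.5627, 0.0216, 0.1698]
tcp_rot: [-179.9, -0.1, -13.4]
ft_force: [-3.3, 3.3, 6.9]
opening: 0.0586
gripper_force: 52.1
```

Run:
```python
from h import *
brief(); s=look('wrist','w5'); brief()
```

```text
6.7 [0.5627 0.0216 0.1698] [-1.7989e+02 -9.0000e-02 -1.3410e+01] F [-3.29  3.29  6.9 ] M [ 1.702  1.355 -0.127] grip 52.1 0.0586 j6t 0.081
6.75 [0.5627 0.0216 0.1698] [-1.7989e+02 -9.0000e-02 -1.3410e+01] F [-4.3   3.47  6.44] M [ 1.666  1.435 -0.04 ] grip 52.1 0.0588 j6t 0.089
```

Call:
move_arm(plan=[{"offset":[0,0,0],"turn":1,"hand":0.5},{"offset":[0,0,0],"turn":2,"hand":0.5},{"offset":[0,0,0],"turn":3,"hand":0.5},{"offset":[0,0,0],"turn":4,"hand":0.5},{"offset":[0,0,0],"turn":5,"hand":0.5},{"offset":[0,0,0],"turn":6,"hand":0.5},{"offset":[0,0,0],"turn":6,"hand":0.5},{"offset":[0,0,0],"turn":6,"hand":0.5},{"offset":[0,0,0],"turn":6,"hand":0.5},{"offset":[0,0,0],"turn":6,"hand":0.5}])

```text
time_s: 8.0
position: [0.5627, 0.0215, 0.1698]
tcp_rot: [-179.9, -0.1, -19.4]
ft_force: [-4.1, 4.9, 6.2]
opening: 0.0586
gripper_force: 52.1
```

```bash
python3 -c "
from h import *
brief()"
```

```text
8.0 [0.5627 0.0215 0.1698] [-1.7989e+02 -7.0000e-02 -1.9410e+01] F [-4.09  4.89  6.21] M [ 1.552  1.36  -0.025] grip 52.1 0.0586 j6t 0.09
```

Call:
move_arm(plan=[{"offset":[0,0,0],"turn":1,"hand":0.5},{"offset":[0,0,0],"turn":2,"hand":0.5},{"offset":[0,0,0],"turn":3,"hand":0.5},{"offset":[0,0,0],"turn":4,"hand":0.5},{"offset":[0,0,0],"turn":5,"hand":0.5},{"offset":[0,0,0],"turn":6,"hand":0.5},{"offset":[0,0,0],"turn":6,"hand":0.5},{"offset":[0,0,0],"turn":6,"hand":0.5},{"offset":[0,0,0],"turn":6,"hand":0.5},{"offset":[0,0,0],"turn":6,"hand":0.5}])

```text
time_s: 9.25
position: [0.5627, 0.0215, 0.1698]
tcp_rot: [-179.9, -0.1, -25.4]
ft_force: [-3.2, 3.6, 6.6]
opening: 0.0585
gripper_force: 52.2
```

```bash
python3 -c "
from h import *
brief()"
```

```text
9.25 [0.5627 0.0215 0.1698] [-1.7989e+02 -6.0000e-02 -2.5410e+01] F [-3.21  3.6   6.57] M [ 1.435  1.356 -0.095] grip 52.2 0.0585 j6t 0.09
```

Call:
move_arm(plan=[{"offset":[0,0,0],"turn":1,"hand":0.5},{"offset":[0,0,0],"turn":2,"hand":0.5},{"offset":[0,0,0],"turn":3,"hand":0.5},{"offset":[0,0,0],"turn":4,"hand":0.5},{"offset":[0,0,0],"turn":5,"hand":0.5},{"offset":[0,0,0],"turn":6,"hand":0.5},{"offset":[0,0,0],"turn":6,"hand":0.5},{"offset":[0,0,0],"turn":6,"hand":0.5},{"offset":[0,0,0],"turn":6,"hand":0.5},{"offset":[0,0,0],"turn":6,"hand":0.5}])

```text
time_s: 10.5
position: [0.5626, 0.0215, 0.1698]
tcp_rot: [-179.9, -0.0, -31.4]
ft_force: [-3.1, 4.1, 7.4]
opening: 0.0588
gripper_force: 52.2
```

```bash
python3 -c "
from h import *
brief()"
```

```text
10.5 [0.5626 0.0215 0.1698] [-1.7988e+02 -5.0000e-02 -3.1410e+01] F [-3.12  4.13  7.45] M [ 1.427  1.345 -0.128] grip 52.2 0.0588 j6t 0.09
```

Call:
move_arm(plan=[{"offset":[0,0,0],"turn":1,"hand":0.5},{"offset":[0,0,0],"turn":2,"hand":0.5},{"offset":[0,0,0],"turn":3,"hand":0.5},{"offset":[0,0,0],"turn":4,"hand":0.5},{"offset":[0,0,0],"turn":5,"hand":0.5},{"offset":[0,0,0],"turn":6,"hand":0.5},{"offset":[0,0,0],"turn":6,"hand":0.5},{"offset":[0,0,0],"turn":6,"hand":0.5},{"offset":[0,0,0],"turn":6,"hand":0.5},{"offset":[0,0,0],"turn":6,"hand":0.5}])

```text
time_s: 11.75
position: [0.5626, 0.0215, 0.1698]
tcp_rot: [-179.9, -0.0, -37.4]
ft_force: [-5.1, 2.8, 6.3]
opening: 0.0586
gripper_force: 52.2
```

```bash
python3 -c "
from h import *
brief()"
```

```text
11.75 [0.5626 0.0215 0.1698] [-1.7988e+02 -4.0000e-02 -3.7400e+01] F [-5.11  2.83  6.32] M [ 1.354  1.341 -0.023] grip 52.2 0.0586 j6t 0.01
```

```bash
python3 -c "
from h import *
s=look('wrist','w6');st=brief();print(st['joint_torque'],st['qvel'])"
```

```text
11.8 [0.5626 0.0214 0.1698] [-1.7988e+02 -4.0000e-02 -3.7400e+01] F [-3.95  3.39  6.55] M [ 1.317  1.351 -0.03 ] grip 52.2 0.0581 j6t 0.01
[-2.06388228e+00 -4.13624668e+01  2.53089130e+01  6.93739727e+00
  7.62689263e-01  9.50430898e-03] [ 0.04203959 -0.06172455 -0.02839217 -0.01925591 -0.00106545 -0.05510847]
```

View pics/w6.png

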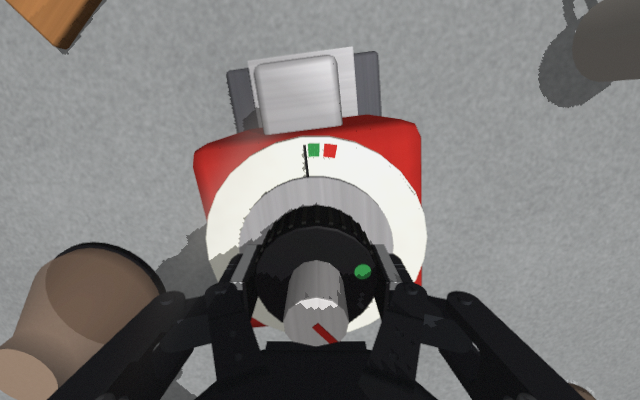

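Call:
move_arm(plan=[{"offset":[0,0,0],"turn":0.5,"hand":0.5},{"offset":[0,0,0],"turn":1,"hand":0.5},{"offset":[0,0,0],"turn":1.5,"hand":0.5},{"offset":[0,0,0],"turn":2,"hand":0.5},{"offset":[0,0,0],"turn":2.5,"hand":0.5},{"offset":[0,0,0],"turn":3,"hand":0.5},{"offset":[0,0,0],"turn":3,"hand":0.5},{"offset":[0,0,0],"turn":3,"hand":0.5},{"offset":[0,0,0],"turn":3,"hand":0.5},{"offset":[0,0,0],"turn":3,"hand":0.5}])

```text
time_s: 13.05
position: [0.5626, 0.0214, 0.1698]
tcp_rot: [-179.9, -0.0, -40.4]
ft_force: [-3.9, 4.2, 6.0]
opening: 0.0587
gripper_force: 52.2
```

```bash
cat >> h.py <<'E'
C=np.array([.562,.021])
def pointer(s):
    # grinder-frame angles (deg, world yaw about C) of dark pointer, green & red marks at deck radius 45-66mm
    f=s['frame'].astype(int); out={}
    r,g,b=f[...,0],f[...,1],f[...,2]
    ms={'black':f.max(2)<70,'green':(g>r+40)&(g>b+40),'red':(r>g+100)&(r>b+100)}
    for k,m in ms.items():
        A=[]
        for v,u in zip(*np.nonzero(m[120:180,230:410])):
            P=ray(s,(u+230,v+120),.164)[:2]-C; q=np.hypot(*P)
            if .047<q<.063: A.append(np.degrees(np.arctan2(P[1],P[0])))
        A=np.array(A); out[k]=(len(A),A.mean().round(2),A.min().round(1),A.max().round(1)) if len(A) else None
    return out
E
python3 -c "
from h import *
print(pointer(look('wrist','w7')));brief()
import types
im=cv2.imread('pics/w6.png')[:,:,::-1]
"
```

```text
{'black': (59, np.float64(-34.26), np.float64(-34.8), np.float64(-33.5)), 'green': (107, np.float64(-36.91), np.float64(-39.0), np.float64(-33.4)), 'red': (154, np.float64(-44.31), np.float64(-47.3), np.float64(-41.4))}
13.1 [0.5626 0.0214 0.1698] [-1.7989e+02 -3.0000e-02 -4.0380e+01] F [-3.78  3.78  6.74] M [1.258 1.347 0.257] grip 52.2 0.0584 j6t -0.203
```

Call:
move_arm(plan=[{"offset":[0,0,0],"turn":0.5,"hand":0.5},{"offset":[0,0,0],"turn":1,"hand":0.5},{"offset":[0,0,0],"turn":1.5,"hand":0.5},{"offset":[0,0,0],"turn":1.8,"hand":0.5},{"offset":[0,0,0],"turn":1.8,"hand":0.5},{"offset":[0,0,0],"turn":1.8,"hand":0.5},{"offset":[0,0,0],"turn":1.8,"hand":0.5},{"offset":[0,0,0],"turn":1.8,"hand":0.5},{"offset":[0,0,0],"turn":1.8,"hand":0.5},{"offset":[0,0,0],"turn":1.8,"hand":0.5}])

```text
time_s: 14.35
position: [0.5626, 0.0214, 0.1698]
tcp_rot: [-179.9, -0.0, -42.2]
ft_force: [-3.7, 3.5, 7.2]
opening: 0.0588
gripper_force: 52.2
```

```bash
python3 -c "
from h import *
print(pointer(look('wrist','w8')));brief()
"
```

```text
{'black': (61, np.float64(-35.89), np.float64(-36.5), np.float64(-35.2)), 'green': (110, np.float64(-36.3), np.float64(-39.1), np.float64(-33.3)), 'red': (144, np.float64(-44.43), np.float64(-47.4), np.float64(-41.7))}
14.4 [0.5626 0.0214 0.1698] [-1.799e+02 -3.000e-02 -4.216e+01] F [-4.32  3.57  6.77] M [1.287 1.417 0.382] grip 52.2 0.0584 j6t -0.346
```

Call:
move_arm(plan=[{"offset":[0,0,0],"turn":0,"hand":1},{"offset":[0,0,0],"turn":0,"hand":1},{"offset":[0,0,0],"turn":0,"hand":1},{"offset":[0,0,0],"turn":0,"hand":1},{"offset":[0,0,-0.008],"turn":0,"hand":1},{"offset":[0,0,-0.02],"turn":0,"hand":1},{"offset":[0,0,-0.036],"turn":0,"hand":1},{"offset":[0,0,-0.036],"turn":0,"hand":1},{"offset":[0,0,-0.036],"turn":0,"hand":1},{"offset":[0,0,-0.036],"turn":0,"hand":1}])

```text
time_s: 15.65
position: [0.5619, 0.0207, 0.2038]
tcp_rot: [180.0, 0.0, -42.2]
ft_force: [-0.3, -0.4, -1.0]
opening: 0.0855
gripper_force: 0.0
```

```bash
cat >> h.py <<'E'
def ang(s):
    f=s['frame'].astype(int); r,g,b=f[...,0],f[...,1],f[...,2]; o={}
    for k,m,z,lo,hi,w in (('dot',(g>r+30)&(g>b+20),.196,.015,.031,None),('line',(r>g+60)&(r>b+60),.224,0,.016,None)):
        P=np.array([ray(s,(u,v),z)[:2] for v,u in zip(*np.nonzero(m))])-C
        q=np.hypot(*P.T); P=P[(q>lo)&(q<hi)]; c=P.mean(0) if len(P) else [np.nan]*2
        o[k]=(len(P),np.round(c,4),round(float(np.degrees(np.arctan2(c[1],c[0]))),1))
        if k=='line' and len(P)>5:
            d=np.linalg.svd(P-c)[2][0]; d=d if d@c>0 else -d; o['linedir']=round(float(np.degrees(np.arctan2(d[1],d[0]))),1)
    return o
E
python3 -c "
from h import *
s=look('wrist','w9');print(pointer(s),ang(s));brief()
"
```

```text
{'black': (31, np.float64(-31.87), np.float64(-32.3), np.float64(-31.3)), 'green': (98, np.float64(-36.35), np.float64(-39.1), np.float64(-33.5)), 'red': (106, np.float64(-44.36), np.float64(-47.4), np.float64(-41.4))} {'dot': (153, array([-0.0078, -0.0215]), -110.0), 'line': (142, array([-0.0058, -0.0006]), -173.9), 'linedir': -176.3}
15.7 [0.562  0.0207 0.2038] [ 1.7996e+02  3.0000e-02 -4.2220e+01] F [0.33 0.77 0.52] M [-0.034 -0.008  0.029] grip 0.0 0.0856 j6t -0.0
```

View pics/w9.png

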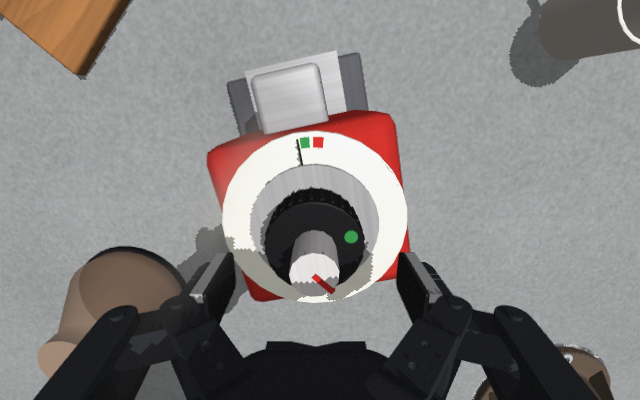

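Call:
move_arm(plan=[{"offset":[0,0,0.002],"turn":0,"hand":0.7},{"offset":[0,0,0.002],"turn":0,"hand":0.5},{"offset":[0,0,0.002],"turn":0,"hand":0.4},{"offset":[0,0,0.002],"turn":0,"hand":0.3},{"offset":[0,0,0.002],"turn":0,"hand":0.2},{"offset":[0,0,0.002],"turn":0,"hand":0.15},{"offset":[0,0,0.002],"turn":0,"hand":0.15},{"offset":[0,0,0.002],"turn":0,"hand":0.15},{"offset":[0,0,0.002],"turn":0,"hand":0.15},{"offset":[0,0,0.002],"turn":0,"hand":0.15}], squeeze=25)

```text
time_s: 16.95
position: [0.5625, 0.0209, 0.2025]
tcp_rot: [-180.0, -0.0, -42.2]
ft_force: [1.7, 2.3, 2.0]
opening: 0.0252
gripper_force: 25.2
```

```bash
python3 -c "
from h import *
s=look('wrist','w10');print(pointer(s),ang(s));brief()
"
```

```text
{'black': (32, np.float64(-31.86), np.float64(-32.4), np.float64(-31.2)), 'green': (100, np.float64(-36.25), np.float64(-39.1), np.float64(-33.3)), 'red': (102, np.float64(-44.3), np.float64(-47.4), np.float64(-41.5))} {'dot': (133, array([-0.0078, -0.0219]), -109.6), 'line': (136, array([-0.0061, -0.0006]), -174.0), 'linedir': -176.3}
17.0 [0.5625 0.0209 0.2025] [-1.7997e+02 -2.0000e-02 -4.2220e+01] F [2.01 3.6  2.08] M [ 1.123 -0.736 -0.012] grip 25.2 0.0248 j6t -0.004
```

View pics/w10.png

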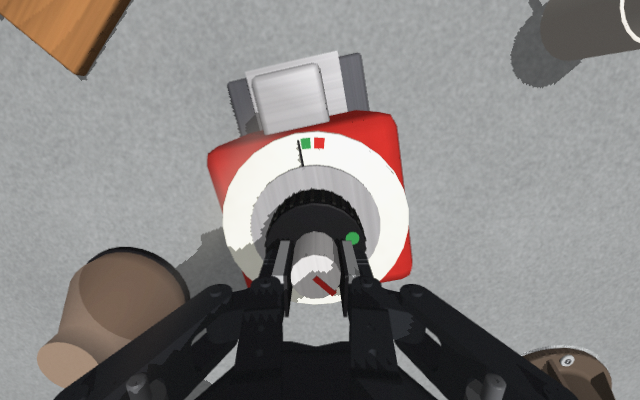

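Call:
move_arm(plan=[{"offset":[0,0,0.002],"turn":-3,"hand":0.15},{"offset":[0,0,0.002],"turn":-8,"hand":0.15},{"offset":[0,0,0.002],"turn":-13,"hand":0.15},{"offset":[0,0,0.002],"turn":-18,"hand":0.15},{"offset":[0,0,0.002],"turn":-23,"hand":0.15},{"offset":[0,0,0.002],"turn":-28,"hand":0.15},{"offset":[0,0,0.002],"turn":-33,"hand":0.15},{"offset":[0,0,0.002],"turn":-37,"hand":0.15},{"offset":[0,0,0.002],"turn":-40,"hand":0.15},{"offset":[0,0,0.002],"turn":-40,"hand":0.15}])

```text
time_s: 18.25
position: [0.5631, 0.0212, 0.2022]
tcp_rot: [-180.0, -0.2, -2.1]
ft_force: [-2.4, 5.1, 11.6]
opening: 0.0252
gripper_force: 26.2
```

```bash
python3 -c "
from h import *
s=look('wrist','w11');print(pointer(s),ang(s));brief()
"
```

```text
{'black': (43, np.float64(-30.96), np.float64(-31.6), np.float64(-30.3)), 'green': (92, np.float64(-35.51), np.float64(-38.2), np.float64(-32.7)), 'red': (90, np.float64(-43.52), np.float64(-46.4), np.float64(-40.6))} {'dot': (0, array([nan, nan]), nan), 'line': (152, array([-0.0049, -0.0043]), -138.8), 'linedir': -150.2}
18.3 [0.5631 0.0212 0.2022] [-1.7995e+02 -1.6000e-01 -2.1700e+00] F [-2.26  6.04 11.93] M [1.941 0.77  0.002] grip 26.2 0.0246 j6t 0.085
```

Call:
move_arm(plan=[{"offset":[0,0,-0.0025],"turn":0,"hand":0.15},{"offset":[0,0,-0.0025],"turn":-5,"hand":0.15},{"offset":[0,0,-0.0025],"turn":-10,"hand":0.15},{"offset":[0,0,-0.0025],"turn":-15,"hand":0.15},{"offset":[0,0,-0.0025],"turn":-20,"hand":0.15},{"offset":[0,0,-0.0025],"turn":-25,"hand":0.15},{"offset":[0,0,-0.0025],"turn":-25,"hand":0.15},{"offset":[0,0,-0.0025],"turn":-25,"hand":0.15},{"offset":[0,0,-0.0025],"turn":-25,"hand":0.15},{"offset":[0,0,-0.0025],"turn":-25,"hand":0.15}])

```text
time_s: 19.55
position: [0.5626, 0.0215, 0.2025]
tcp_rot: [-180.0, -0.1, 22.8]
ft_force: [3.5, 6.2, -0.1]
opening: 0.0246
gripper_force: 26.0
```

```bash
python3 -c "
from h import *
s=look('wrist','w12');print(pointer(s),ang(s));brief()
"
```

```text
{'black': (7, np.float64(-30.64), np.float64(-31.2), np.float64(-30.0)), 'green': None, 'red': None} {'dot': (0, array([nan, nan]), nan), 'line': (178, array([-0.0046, -0.0057]), -129.0), 'linedir': -165.7}
19.6 [0.5626 0.0215 0.2025] [-1.7995e+02 -5.0000e-02  2.2780e+01] F [2.72 5.41 0.12] M [ 2.107 -0.98   0.005] grip 26.0 0.0244 j6t -0.017
```

View pics/w12.png

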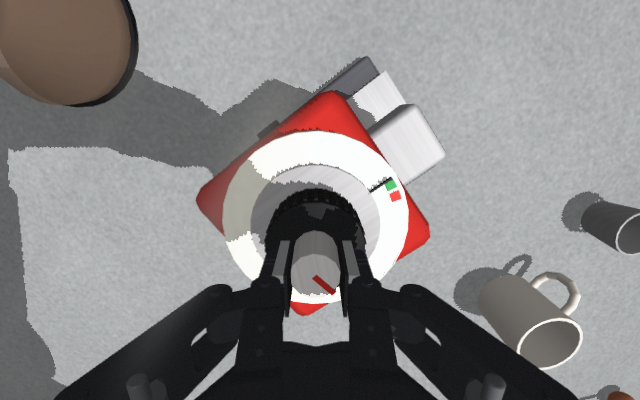

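Call:
move_arm(plan=[{"offset":[0,0,0],"turn":0,"hand":0.4},{"offset":[0,0,0],"turn":0,"hand":0.6},{"offset":[0,0,0],"turn":0,"hand":1},{"offset":[0,0,0],"turn":0,"hand":1},{"offset":[0,0,0],"turn":0,"hand":1},{"offset":[0,0,-0.02],"turn":0,"hand":1},{"offset":[0,0,-0.05],"turn":0,"hand":1},{"offset":[0,0,-0.05],"turn":0,"hand":1},{"offset":[0,0,-0.05],"turn":0,"hand":1},{"offset":[0,0,-0.05],"turn":0,"hand":1}])

```text
time_s: 20.85
position: [0.5618, 0.0207, 0.2519]
tcp_rot: [-180.0, 0.1, 22.8]
ft_force: [-0.6, 0.2, -0.6]
opening: 0.0854
gripper_force: 0.0
```

Run:
```python
from h import *
s=look('wrist','w13');brief()
f=s['frame'].astype(int);r,g,b=f[...,0],f[...,1],f[...,2]
m=((r>g+60)&(r>b+60)).astype(np.uint8)
n,l,st,c=cv2.connectedComponentsWithStats(m)
for i in range(1,n):
    if st[i,4]>15:
        P=np.array([ray(s,(u,v),.224)[:2] for v,u in zip(*np.nonzero(l==i))]); d=np.linalg.svd(P-P.mean(0),full_matrices=False)[2][0]
        print(st[i],P.mean(0)-C,np.degrees(np.arctan2(d[1],d[0])))
print(ang(s)['dot'])
cv2.imwrite('pics/w13c.png',cv2.resize(s['frame'][100:300,220:440,::-1],None,fx=3,fy=3,interpolation=cv2.INTER_CUBIC)[:600])
```

```text
20.9 [0.5618 0.0206 0.2519] [-1.7999e+02  9.0000e-02  2.2770e+01] F [-0.09  0.45  0.15] M [-0.007  0.047  0.016] grip 0.0 0.0856 j6t -0.0
[ 278   92   93   55 1631] [0.07108215 0.02341543] -75.68218880042087
[379 169  31  66 759] [ 0.03747763 -0.04002523] -154.39689435865813
[374 172  10  10  62] [ 0.05053801 -0.02172648] 143.2735828833609
[229 195  12  16  94] [0.0012044  0.05484855] -138.9143661581146
[313 232  17  16  89] [-0.00218163 -0.0057541 ] 67.92225708517952
[286 263  42  18 325] [-0.0290765  -0.00559286] -74.02273176319137
[596 375  15  15 163] [-0.03548361 -0.2840629 ] -137.42384773090467
(81, array([-0.0077, -0.0216]), -109.6)
```

View pics/w13c.png

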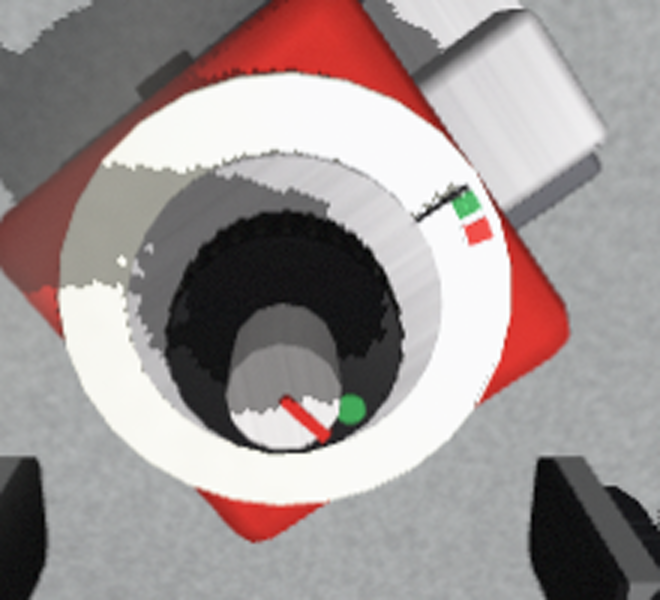

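```bash
python3 -c "
from cell import bot
print(bot.hand_in())"
```

```text
the job is handed in; nothing more can be done
None
```

I nipped the collar to about 0.1 rad (0.35–0.4 N m) and let go without turning it back. I then turned the knob anticlockwise until its red line was about 2° from the green dot, and handed in at about 21 s; no verdict came back, and I did not measure the hopper, cup and mug afterwards, though the arm's path stayed clear of them.

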